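# Bring the wide jar round to the cubby door and hold it there

## Robot

A 6-joint arm with a two-finger parallel gripper is mounted at the origin on the work surface. World frame = base frame: x ahead of the robot, y to its left, z up, the work surface at z = 0. Lengths are in m, angles in rad, forces in N, time in s.
With the tool pointing down it reaches from about 0.35 to 0.775 m from the base axis. Payload 5.5 kg.
Tool frame: the origin (TCP) lies between the finger pads, 19 mm behind the fingertips; this is the grasp point; z points along the fingers, y is the line along which they close (so a half turn about z gives the same grasp; the last joint's range is limited). The gripper opens to 85 mm and grips with 20 to 120 N. Pads are 22 mm wide; open, the fingers measure 114 mm over their backs; the gripper's body (76 mm by 85 mm) begins 54 mm behind the grasp point. The pads swing forward as they close: fully open they stand 13 mm farther back than shut.
Start: joints at [-0.14, 0.313, 0.046, 1.304, 0, 1.431], TCP at [0.575, -0, 0.25] pointing down, gripper open.
Joint ranges: [-2.76, 2.76], [-0.86, 1.69], [-1.03, 1.26], [-2.2, 2.34], [-1.47, 1.5], [-3.14, 3.14]. Speed limits (rad/s): [2.57, 2.57, 3.14, 3.14, 3.14, 3.14].

## Interface

Orientations are given as a unit quaternion [w, x, y, z].
In Python, from workcell import env gives the robot as it stands. The module is installed in compiled form; this text tells all that it offers.
- The arm moves only by the shell command python3 -m pendant 'ROWS' [FORCE]. ROWS is JSON, a list of rows, each a list of 5 numbers: the gripper's target within -1 to 1 (fully open at 1, half-way at 0, shut at -1), then the shift along the tool's x, y, z in m, then the turn about the tool's z in rad. A call has 1 to 8 rows; each row shifts and turns the commanded pose from where the row before left it, along the tool's axes as they then stand; what a row does not reach is not made up. A row lasts 1/8 s, in which the tool goes at most 62.5 mm and 10.7 degrees, less where a joint would pass 70% of its speed; a pose out of reach is approached as far as the arm can. A call with a gripper value outside its range is refused whole. The fingers move at their own pace and stop on an object; FORCE is the grip in N (left out, the last holds). Time passes only in rows, so rows that do not move let the fingers close. It gives the time, the measured TCP pose, the force, the opening and the grip force at its end, in the units of the state.
- env.get_state(): the state, without advancing time (a new reading comes with each control period).
- env.read_camera(name): name is "scene" or "side" or "wrist"; returns the picture (400x640x3 uint8, red, green, blue); there is no depth.
- env.calibration(name): a dict with "K" (3x3 intrinsics, pixels), "distortion" ([k1, k2, p1, p2, k3] as OpenCV has them; the pictures are not rectified), "T" (4x4, takes a point from camera to world coordinates); the wrist camera has in their place "tool_from_camera" (4x4, takes a point from camera to tool coordinates, whose origin is the TCP and whose axes are the flange's). Camera axes: x right, y down, z forward; pixel columns grow to the right and rows downward; lengths in m; the calibration is good to about 2 mm. A picture is of the moment at which its call begins: read the wrist's pose just before it. calibration takes no time and is no camera call.
- env.hand_in(): hands the job in; it is judged then, once.
Trained networks look in the newest picture that a camera, given by its name, has taken for a name from the list of things; names that differ only in an ending like _2 or _b are one class to them, and where a whole thing is asked for, a point or a joint stands for the part that bears it (a point fixed in the world has none). Each returns a list of dicts, best first, with "score" (0 to 1); they miss things now and then, are a little off and sometimes report something else, mostly with a low value. They report only what shows in the picture. A call takes as long as a camera call. They do not tell look-alikes from the thing itself.
- env.recognise(camera, label): "centre" ([column, row] in pixels, amid what is visible of it).
The state is a dict: "clock": time; "joint_pos": joint angles; "qvel": joint speeds; "tau": joint torques, N m; "tcp_pos": TCP position; "orientation": TCP orientation; "wrist_force": force on the tool from outside, world axes, zero at the start; "ft_torque": the same for the moment, N m; "finger_gap": finger opening in m; "grip_force": force on a finger pad.
Only numpy, scipy, OpenCV 4.12 (cv2) and the standard library are available. Lean on these libraries where they do the work, as an engineer would, in place of code of your own. Each camera call takes 0.05 s, during which the arm holds its last target. There are 200 camera calls.

## Task

Swing the door of the small desk cubby wide open by its handle, then turn the turntable inside by the bar grip on top of its centre post until the short wide jar stands at the front, centred in the open doorway, so that it could be slid straight out. Finish while still gripping the bar and holding the turntable still: do not let go. Do not touch the jars with the robot or upset them, and leave the other things on the desk where they are.

Things in the scene. Friction and masses are not known exactly. Their poses are not given: they have to be found in the camera images.
- cubby: low cubby fixed to the desk, 208 x 208 mm outside, 100 mm high, open at the top: wooden floor and front 8 mm, clear plastic sides and back 6 mm. Origin: centre of its underside. Its front (door side) looks along its own -x, roughly to the robot; z up. The doorway, 104 mm wide, is in the middle of the front.
- door (a joint): wooden door in the cubby's front: 0 closed, grows as it opens outwards (to the cubby's -x), up to 1.8 rad; starts 0 to 0.1. Vertical hinge at the doorway's left (+y) edge; seen from above it opens clockwise. Panel 100 mm wide, 8 mm thick, top 96 mm above the desk. Slightly stiff (0.02 N m), stays where left.
- door_handle (a point): point on the door's handle, 80 mm above the desk: vertical steel bar, diameter 10 mm, axis 32 mm out from the door's outer face and 85 mm along the door from the hinge; spans 35 to 99 mm above the desk, free at its top; two level 8 mm stubs (46 and 88 mm up) join it to the door. Frame: x normal to the door (-x outwards), y along the door from handle to hinge, z up.
- door_hinge (a point): point on the hinge axis, 80 mm above the desk; frame as for door_handle.
- turntable: grey disc, 180 mm diameter, centred in the cubby, top 24 mm above the desk, turns either way about the vertical (friction 0.015 N m, stays where left). A cross divider 22 mm high makes four bays (at +x, -x, +y, -y) with a loose jar in each; a 16 mm centre post carries a black bar grip. Origin: on the axis, 8 mm above the desk; x along the bar, z up.
- knob_grip (a point): point on the axis inside the bar grip, 140 mm above the desk. The bar turns with the turntable: 56 mm long (turntable x), 14 mm thick (y), from 116 to 158 mm above the desk, higher than all jars and walls. Frame as turntable.
- front_spot (a point): point fixed to the cubby, at the front of the turntable's surface, in the middle of the doorway: 55 mm from the axis towards the front (-x of the cubby), 24 mm above the desk. The wide jar's origin belongs here.
- jar_wide: the wanted jar: the short wide glass jar with a red screw lid, 52 mm in diameter, 50 mm tall, standing loose on the turntable 55 mm from its axis and carried round with it; origin: centre of its underside, z up.
- jar_slim1: a tall slim glass jar with a red screw lid, 38 mm in diameter, 62 mm tall, loose on the turntable; origin: centre of its underside, z up. One of three alike; not the wanted jar.
- jar_slim2: a tall slim glass jar with a red screw lid, 38 mm in diameter, 62 mm tall, loose on the turntable; origin: centre of its underside, z up. One of three alike; not the wanted jar.
- jar_slim3: a tall slim glass jar with a red screw lid, 38 mm in diameter, 62 mm tall, loose on the turntable; origin: centre of its underside, z up. One of three alike; not the wanted jar.
- abacus: a green plastic abacus lying flat, about 122 x 190 x 16 mm, loose; origin: centre of its underside. Bystander.
- compass: a stainless steel drawing compass lying flat beside the cubby, about 155 x 50 x 10 mm, loose; origin: its middle, on the desk; x towards its points. Bystander.
- pencil1: a grey mechanical pencil with a press-button top, about 9 mm thick and 133 mm long, lying loose; origin: its middle, on the desk; x along the pencil. Bystander.
- pencil2: a grey mechanical pencil with a press-button top, about 9 mm thick and 133 mm long, lying loose; origin: its middle, on the desk; x along the pencil. Bystander.
- rack: a slotted black pen rack fixed to the desk, 90 x 200 mm, 47 mm high; origin: centre of its underside. Bystander.
Mind the look-alikes: they are no part of the job. Leave any grey look-alike of the jar_wide alone.

How it is judged:
On the way, in this order (a step that is already met when the one before it is completed fails the run):
1. the door is swung open by at least 0.9 rad (value of joint door above 0.9 rad), for 0.2 s.
2. the wide jar is at the front spot, with the bar in the fingers (horizontal distance between jar_wide and front_spot below 0.012 m and contact force between the fingers and turntable above 3 N and distance between the grasp point and knob_grip below 0.04 m), for 0.2 s.
At the end, for the whole second after the job is handed in: Fingers hold the bar (over 3 N, TCP within 40 mm of knob_grip); turntable still (under 0.05 rad/s); wide jar within 12 mm of front_spot and under 10 mm/s; door open over 0.9 rad; all four jars upright (0.1 rad) and within 70 mm of the turntable axis (all of step 2 and angular speed of turntable below 0.05 rad/s and linear speed of jar_wide below 0.01 m/s and value of joint door above 0.9 rad and angle between each of jar_wide, jar_slim1, jar_slim2, jar_slim3's own z axis and vertical below 0.1 rad and horizontal distance between each of jar_wide, jar_slim1, jar_slim2, jar_slim3 and turntable below 0.07 m); the arm keeps its last pose, push and grip.
It fails at once if a jar is touched by the robot (over 1 N) (contact force between any of the fingers, the arm and jar_wide above 1 N or contact force between any of the fingers, the arm and jar_slim1 above 1 N or contact force between any of the fingers, the arm and jar_slim2 above 1 N or contact force between any of the fingers, the arm and jar_slim3 above 1 N).
It fails at once if a jar is upset (tilted over 0.4 rad) (angle between any of jar_wide, jar_slim1, jar_slim2, jar_slim3's own z axis and vertical above 0.4 rad).
It fails at once if a bystander on the desk is moved by over 20 mm (distance of any of abacus, compass, pencil1, pencil2 from where it was at the start of the episode above 0.02 m).
It also fails if it takes over 64 s, if anything falls off the work surface, if the arm or the gripper's body presses on something with over 40 N, if the wrist force passes 120 N, or if a joint passes its speed limit or range.

## Working session

There is one attempt and no reset: what is moved stays moved. The work goes in short steps, Python scripts to look and compute and a shell command to move; the robot and the scene stay as the last step left them, time stands still between calls to the robot, and variables do not carry over. Pictures are saved under pics/ and viewed, at most 10 in all, crops included, and the job is handed in when it is done.

```bash
mkdir -p pics; cat > h.py <<'E'
import numpy as np, cv2
from workcell import env
from scipy.spatial.transform import Rotation as R
def tool():
    s=env.get_state(); w,x,y,z=s['orientation']; T=np.eye(4)
    T[:3,:3]=R.from_quat([x,y,z,w]).as_matrix(); T[:3,3]=s['tcp_pos']; return T
def cam(n):
    c=env.calibration(n)
    T=tool()@np.array(c['tool_from_camera']) if n=='wrist' else np.array(c['T'])
    return np.array(c['K']),np.array(c['distortion']),T
def ray(n,p,C=None):
    K,d,T=C or cam(n)
    q=cv2.undistortPoints(np.array([[p]],float),K,d)[0,0]
    v=T[:3,:3]@[q[0],q[1],1]; return T[:3,3],v
def onz(n,p,z,C=None):
    o,v=ray(n,p,C); return o+v*(z-o[2])/v[2]
def proj(n,P,C=None):
    K,d,T=C or cam(n); Ti=np.linalg.inv(T)
    return cv2.projectPoints(np.array(P,float).reshape(-1,3),cv2.Rodrigues(Ti[:3,:3])[0],Ti[:3,3],K,d)[0][:,0]
def save(n,f,crop=None,k=1):
    im=env.read_camera(n)
    if crop: a,b,c,e=crop; im=im[b:e,a:c]
    im=cv2.resize(im,None,fx=k,fy=k,interpolation=cv2.INTER_CUBIC)
    cv2.imwrite('pics/'+f,im[:,:,::-1]); 
E
python3 - <<'E'
from h import *
save('scene','s0.png'); save('side','d0.png')
im=np.vstack([cv2.imread('pics/s0.png'),cv2.imread('pics/d0.png')]); im=cv2.resize(im,None,fx=.75,fy=.75); cv2.imwrite('pics/both.png',im)
for n in ('scene','side'):
  print(n,cam(n)[2].round(2).tolist())
  for l in ('cubby','door_handle','door','knob_grip','turntable','jar_wide','jar_slim1'):
    print(l,[(np.round(r['centre']).tolist(),round(r['score'],2)) for r in env.recognise(n,l)][:5])
print(tool().round(3))
E
```

```text
scene [[-0.75, 0.58, -0.33, 0.92], [0.67, 0.64, -0.39, 0.45], [-0.01, -0.51, -0.86, 1.08], [0.0, 0.0, 0.0, 1.0]]
cubby [([304.0, 218.0], 0.69)]
door_handle [([329.0, 213.0], 0.77)]
door [([324.0, 212.0], 0.77)]
knob_grip [([306.0, 247.0], 0.87)]
turntable [([307.0, 246.0], 0.75), ([287.0, 252.0], 0.67)]
jar_wide [([293.0, 229.0], 0.49), ([299.0, 180.0], 0.41)]
jar_slim1 [([313.0, 258.0], 0.56), ([284.0, 250.0], 0.5)]
side [[0.88, -0.34, 0.33, 0.1], [-0.47, -0.63, 0.62, -0.85], [0.0, -0.7, -0.72, 1.09], [0.0, 0.0, 0.0, 1.0]]
cubby [([341.0, 197.0], 0.92)]
door_handle [([327.0, 174.0], 0.66), ([308.0, 196.0], 0.65), ([362.0, 220.0], 0.54)]
door [([314.0, 196.0], 0.55)]
knob_grip [([336.0, 180.0], 0.94), ([312.0, 194.0], 0.26)]
turntable [([332.0, 181.0], 0.63)]
jar_wide [([333.0, 237.0], 0.79), ([371.0, 229.0], 0.77), ([335.0, 191.0], 0.75), ([311.0, 194.0], 0.54)]
jar_slim1 [([326.0, 173.0], 0.62), ([344.0, 182.0], 0.47), ([324.0, 189.0], 0.47)]
[[ 0.     1.     0.     0.575]
 [ 1.    -0.    -0.    -0.   ]
 [-0.     0.    -1.     0.25 ]
 [ 0.     0.     0.     1.   ]]
```

View pics/both.png

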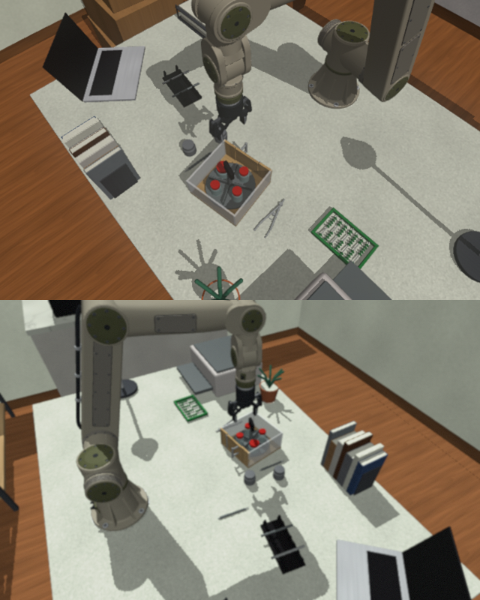

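```bash
python3 - <<'E'
from h import *
save('scene','a.png',(220,160,390,310),3.5); save('side','b.png',(265,135,400,265),3.5)
a=cv2.imread('pics/a.png');b=cv2.imread('pics/b.png');print(a.shape,b.shape)
a=cv2.resize(a,(400,353));b=cv2.resize(b,(400,385))
cv2.imwrite('pics/ab.png',np.hstack([cv2.copyMakeBorder(a,0,32,0,0,0),b]))
print('knob',onz('scene',[306,247],.14),onz('side',[336,180],.14))
print('handle',onz('scene',[329,213],.07),onz('side',[308,196],.07))
E
```

```text
(525, 595, 3) (455, 472, 3)
knob [0.67387753 0.09770634 0.14      ] [ 0.60633807 -0.01285209  0.14      ]
handle [0.54477039 0.03723673 0.07      ] [0.52138496 0.02575101 0.07      ]
```

View pics/ab.png

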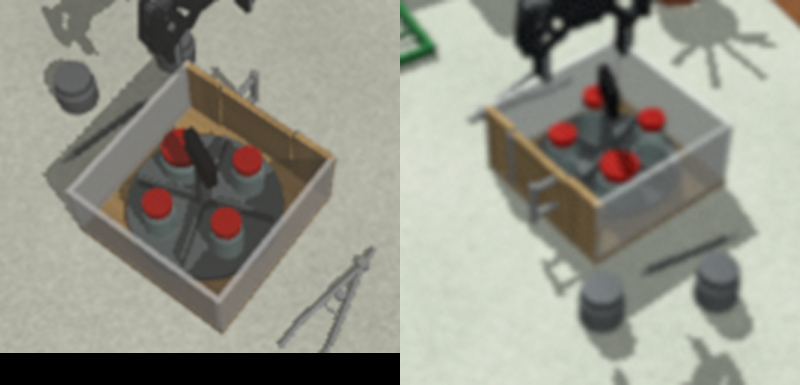

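```bash
python3 - <<'E'
from h import *
c=np.array([[190,65],[333,157],[222,298],[70,190]])/2.353+[220,160]
P=np.array([onz('scene',p,.1) for p in c]);print('scene rim',P.round(3).tolist(),P.mean(0).round(3))
c=np.array([[487-400,108],[598-400,205],[730-400,128],[622-400,47]])/2.963+[265,135]
P=np.array([onz('side',p,.1) for p in c]);print('side rim FL FR BR BL',P.round(3).tolist(),P.mean(0).round(3))
print('bar', onz('scene',np.array([200,158])/2.353+[220,160],.14),onz('side',np.array([208,90])/2.963+[265,135],.14))
for p in [(180,137),(247,160),(156,203),(226,222)]: print('lid sc',onz('scene',np.array(p)/2.353+[220,160],.075).round(3))
for p in [(195,97),(163,133),(251,119),(220,163)]: print('lid sd',onz('side',np.array(p)/2.963+[265,135],.08).round(3))
print('handle',onz('side',np.array([140,195])/2.963+[265,135],.07))
for n,p in [('pencil side end',(105,105)),('jarg1',(200,300)),('jarg2',(318,285)),('p2a',(245,270)),('p2b',(330,238))]: print(n,onz('side',np.array(p)/2.963+[265,135],.02).round(3))
E
```

```text
scene rim [[0.56, -0.059, 0.1], [0.522, 0.135, 0.1], [0.716, 0.174, 0.1], [0.757, -0.025, 0.1]] [0.639 0.056 0.1  ]
side rim FL FR BR BL [[0.52, 0.128, 0.1], [0.56, -0.069, 0.1], [0.755, -0.035, 0.1], [0.717, 0.15, 0.1]] [0.638 0.044 0.1  ]
bar [0.64099226 0.05579763 0.14      ] [0.6392196 0.0506991 0.14     ]
lid sc [ 0.621 -0.007  0.075]
lid sc [0.585 0.065 0.075]
lid sc [0.693 0.038 0.075]
lid sc [0.651 0.106 0.075]
lid sd [0.653 0.104 0.08 ]
lid sd [0.589 0.067 0.08 ]
lid sd [0.693 0.039 0.08 ]
lid sd [ 0.624 -0.008  0.08 ]
handle [ 0.52388879 -0.00087355  0.07      ]
pencil side end [0.577 0.202 0.02 ]
jarg1 [ 0.531 -0.13   0.02 ]
jarg2 [ 0.657 -0.173  0.02 ]
p2a [ 0.596 -0.117  0.02 ]
p2b [ 0.707 -0.122  0.02 ]
```

```bash
python3 -m pendant '[[1,-0.004,-0.04,0,0],[1,-0.004,-0.04,0,0.17],[1,0,0,0,0.17],[1,0,0,0,0.17]]'; python3 - <<'E'
from h import *
print(env.get_state()['joint_pos']); C=cam('wrist')
save('wrist','w1.png')
for l in ('door_handle','door','knob_grip','jar_wide','jar_slim1'):
    print(l,[(np.round(r['centre']).tolist(),round(r['score'],2)) for r in env.recognise('wrist',l)][:5])
c=np.array([.639,.051]);y=.2
Rz=np.array([[np.cos(y),-np.sin(y)],[np.sin(y),np.cos(y)]])
f=lambda a,b,z:np.r_[c+Rz@[a,b],z]
im=cv2.imread('pics/w1.png')
for P,col in [(f(-.136,-.033,.099),(255,0,255)),(f(-.104,.104,.1),(0,255,0)),(f(-.104,-.104,.1),(0,255,0)),(f(.104,.104,.1),(0,255,0)),(f(.104,-.104,.1),(0,255,0)),(f(0,0,.158),(0,255,255)),(f(-.055,0,.074),(255,0,0))]:
    q=proj('wrist',P,C)[0]; print(q.round()); cv2.circle(im,tuple(int(v) for v in q),4,col,1)
cv2.imwrite('pics/w1o.png',im)
E
```

```text
clock: 1.4
tcp_pos: [0.4946, -0.008, 0.2504]
orientation: [0.0, 0.864, 0.503, 0.0]
wrist_force: [0.1, -0.4, 0.8]
finger_gap: 0.0854
grip_force: 0.0
[-1.78711082e-01  1.56871866e-01 -1.55485314e-01  1.25760959e+00
  1.57965940e-05  1.90787277e+00]
door_handle [([343.0, 127.0], 0.69)]
door [([347.0, 132.0], 0.9)]
knob_grip [([410.0, 52.0], 0.66)]
jar_wide [([439.0, 103.0], 0.76), ([399.0, 255.0], 0.68), ([516.0, 232.0], 0.56)]
jar_slim1 [([367.0, 58.0], 0.8), ([512.0, 16.0], 0.75)]
[338. 181.]
[251.  17.]
[420. 219.]
[ 473. -186.]
[626.  54.]
[483.  13.]
[384.  84.]
```

View pics/w1o.png

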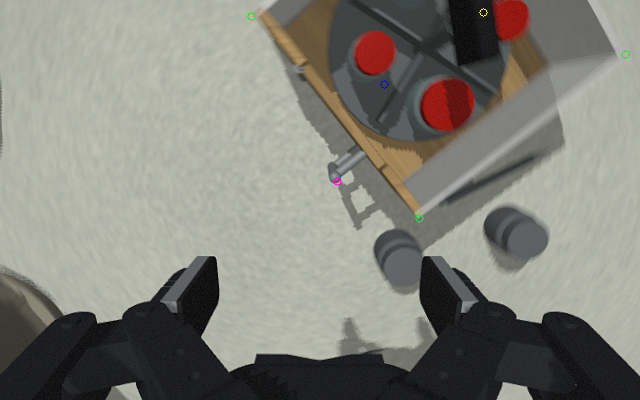

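```bash
python3 -m pendant '[[0,0,0,0,-0.163],[0,0,0,0,-0.163],[0,0,0,0,-0.163],[0,0,0,0,-0.163],[0,0,0,0,-0.163],[0,0,0,0,-0.163],[0,0,0,0,-0.163],[0,0,0,0,-0.163]]'; python3 -m pendant '[[0,0,0,0,-0.163],[0,0,0,0,-0.163],[0,0,0,0,-0.163],[0,0,0,0,-0.163],[0,0,0,0,-0.163],[0,0,0,0,-0.163],[0,-0.017,-0.003,0.03,0],[0,0,0,0.04,0]]'; python3 - <<'E'
from h import *
print(env.get_state()['joint_pos'][5],tool().round(3)); C=cam('wrist')
save('wrist','w2.png')
c=np.array([.639,.051]);y=.2
Rz=np.array([[np.cos(y),-np.sin(y)],[np.sin(y),np.cos(y)]])
f=lambda a,b,z:np.r_[c+Rz@[a,b],z]
im=cv2.imread('pics/w2.png')
for P,col in [(f(-.136,-.033,.099),(255,0,255)),(f(-.104,-.104,.1),(0,255,0)),(f(-.104,.104,.1),(0,255,0)),(np.r_[tool()[:2,3],.099],(255,255,0))]:
    q=proj('wrist',P,C)[0]; print(q.round()); cv2.circle(im,tuple(int(v) for v in q),4,col,1)
cv2.imwrite('pics/w2o.png',im)
E
```

```text
clock: 2.7
tcp_pos: [0.4951, -0.008, 0.2499]
orientation: [-0.0, 0.375, 0.927, -0.0]
wrist_force: [-0.6, -0.2, -0.9]
finger_gap: 0.0427
grip_force: 0.0
clock: 3.7
tcp_pos: [0.5145, -0.0078, 0.1802]
orientation: [0.002, -0.101, 0.995, -0.001]
wrist_force: [0.3, -0.5, -0.7]
finger_gap: 0.0426
grip_force: 0.0
-0.3744877356107695 [[-0.979 -0.202  0.004  0.514]
 [-0.202  0.979 -0.001 -0.008]
 [-0.004 -0.001 -1.     0.18 ]
 [ 0.     0.     0.     1.   ]]
[320. 217.]
[212. 263.]
[524. 263.]
[323. 214.]
```

View pics/w2o.png

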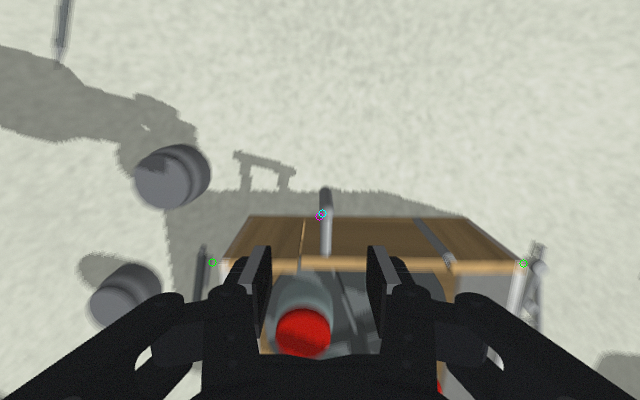

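```bash
python3 -m pendant '[[0,0,0,0.04,0],[0,0,0,0.04,0],[0,0,0,0.016,0],[0,0,0,0,0],[-1,0,0,0,0],[-1,0,0,0,0],[-1,0,0,0,0],[-1,0,0,0,0]]' 40;  python3 - <<'E'
from h import *
s=env.get_state();print(s['finger_gap'],s['grip_force'],tool().round(4)[:3])
E
```

```text
clock: 4.75
tcp_pos: [0.5133, -0.004, 0.0855]
orientation: [0.002, -0.102, 0.995, 0.004]
wrist_force: [2.0, 14.8, 2.1]
finger_gap: 0.0088
grip_force: 38.9
0.008826934452292401 38.935083746910095 [[-0.9792 -0.2029  0.0032  0.5133]
 [-0.2028  0.9792  0.0077 -0.004 ]
 [-0.0047  0.0068 -1.      0.0855]]
```

```bash
python3 -m pendant '[[-1,0,0.004,0,0],[-1,0.0083,0.004,0,0.1],[-1,0.0083,0.004,0,0.1],[-1,0.0083,0.004,0,0.1],[-1,0.0083,0.004,0,0.1]]';python3 - <<'E'
from h import *
s=env.get_state();print(s['finger_gap'],s['grip_force'],tool().round(4)[:3], tool()[:3,:3].T@s['wrist_force'])
E
```

```text
clock: 5.38
tcp_pos: [0.4788, 0.0098, 0.0855]
orientation: [0.002, 0.101, 0.995, -0.001]
wrist_force: [0.3, -1.1, 2.4]
finger_gap: 0.0086
grip_force: 39.6
0.008614325650020313 39.57290053367615 [[-0.9795  0.2014  0.0031  0.4788]
 [ 0.2014  0.9795 -0.002   0.0098]
 [-0.0035 -0.0013 -1.      0.0855]] [-0.55521218 -0.98329447 -2.3903219 ]
```

Very low forces, so the arc fits; on to about 1.45 rad.

```bash
python3 -m pendant '[[-1,0.0083,0.004,0,0.1],[-1,0.0083,0.004,0,0.1],[-1,0.0083,0.004,0,0.1],[-1,0.0083,0.004,0,0.1],[-1,0.0083,0.004,0,0.1],[-1,0.0083,0.004,0,0.1],[-1,0.0083,0.004,0,0.1],[-1,0.0083,0.004,0,0.1]]'; python3 -m pendant '[[-1,0.0083,0.004,0,0.1],[-1,0.0083,0.004,0,0.1],[-1,0,0,0,0],[-1,0,0,0,0],[-0.2,0,0,0,0],[-0.2,0,0,0,0],[-0.2,0,0,0,0]]'; python3 - <<'E'
from h import *
s=env.get_state();print(s['finger_gap'],s['grip_force'],tool().round(4)[:3], tool()[:3,:3].T@s['wrist_force'],s['joint_pos'])
E
```

```text
clock: 6.38
tcp_pos: [0.4389, 0.0702, 0.0855]
orientation: [0.001, 0.481, 0.877, -0.001]
wrist_force: [-2.3, -2.0, 5.3]
finger_gap: 0.0086
grip_force: 40.0
clock: 7.25
tcp_pos: [0.4377, 0.0892, 0.0842]
orientation: [0.0, 0.564, 0.826, 0.0]
wrist_force: [0.1, -0.6, 0.4]
finger_gap: 0.034
grip_force: 0.0
0.034000375877406064 0.0 [[-3.635e-01  9.316e-01  5.000e-04  4.377e-01]
 [ 9.316e-01  3.635e-01 -1.000e-04  8.920e-02]
 [-3.000e-04  5.000e-04 -1.000e+00  8.420e-02]] [-0.5652316  -0.06965526 -0.39634996] [ 2.10092895e-02  1.93883849e-01 -5.48377005e-01  8.28017293e-01
 -1.06139102e-04  1.21982371e+00]
```

```bash
python3 -m pendant '[[-0.2,0,0,-0.05,0],[-0.2,0,0,-0.05,0],[-0.2,0,0,-0.05,-0.1],[0.2,0,0,-0.04,-0.15],[0.2,0,0,0,-0.17],[0.2,0,0,0,-0.17],[0.2,0,0,0,-0.17],[0.2,0,0,0,-0.17]]'; python3 -m pendant '[[0.2,0,0,0,-0.17],[0.2,0,0,0,-0.17],[0.2,0,0,0,-0.17],[0.2,0,0,0,-0.17],[0.2,0,0,0,-0.17],[0.2,0,0,0,-0.17],[0.2,0,0,0,-0.17],[0.2,0,0,0,-0.17]]';  python3 -m pendant '[[0.2,0,0,0,-0.17],[0.2,-0.005,-0.051,0,0],[0.2,-0.005,-0.051,0,0],[0.2,-0.005,-0.051,0,0],[0.2,-0.005,-0.051,0,0],[0.2,0,0,0,0]]'; python3 - <<'E'
from h import *
s=env.get_state();print(s['joint_pos'],tool().round(3)[:3]); C=cam('wrist')
save('wrist','w3.png')
for l in ('jar_wide','jar_slim1','knob_grip','door'):
    print(l,[(np.round(r['centre']).tolist(),round(r['score'],2)) for r in env.recognise('wrist',l)][:5])
c=np.array([.639,.051]);y=.2
Rz=np.array([[np.cos(y),-np.sin(y)],[np.sin(y),np.cos(y)]])
f=lambda a,b,z:np.r_[c+Rz@[a,b],z]
im=cv2.imread('pics/w3.png')
for P,col in [(f(-.104,-.104,.1),(0,255,0)),(f(-.104,.104,.1),(0,255,0)),(f(.104,-.104,.1),(0,255,0)),(f(.104,.104,.1),(0,255,0)),(np.r_[tool()[:2,3],.158],(255,255,0)),(f(0,0,.158),(0,255,255)),(f(-.055,0,.074),(255,0,255))]:
    q=proj('wrist',P,C)[0]; print(q.round()); cv2.circle(im,tuple(int(v) for v in q),4,col,1)
cv2.imwrite('pics/w3o.png',im)
E
```

```text
clock: 8.25
tcp_pos: [0.4375, 0.0892, 0.2739]
orientation: [-0.0, 0.131, 0.991, -0.0]
wrist_force: [-0.2, -0.0, -0.1]
finger_gap: 0.0513
grip_force: 0.0
clock: 9.25
tcp_pos: [0.4374, 0.0892, 0.2739]
orientation: [-0.0, -0.521, 0.853, 0.0]
wrist_force: [-0.4, 0.1, 0.3]
finger_gap: 0.051
grip_force: 0.0
clock: 10.0
tcp_pos: [0.6405, 0.0449, 0.2707]
orientation: [-0.001, -0.589, 0.808, 0.001]
wrist_force: [-0.5, -0.3, -0.1]
finger_gap: 0.0512
grip_force: 0.0
[-5.48614456e-02  4.48886133e-01  2.95571821e-01  1.42005553e+00
 -2.24084988e-04 -1.31453148e+00] [[-0.306 -0.952 -0.003  0.641]
 [-0.952  0.306 -0.     0.045]
 [ 0.001  0.002 -1.     0.271]]
jar_wide [([316.0, 131.0], 0.6), ([240.0, 3.0], 0.58)]
jar_slim1 [([330.0, 246.0], 0.92), ([268.0, 191.0], 0.86), ([376.0, 185.0], 0.69)]
knob_grip [([321.0, 174.0], 0.7)]
door [([488.0, 151.0], 0.74)]
[372.  22.]
[473. 236.]
[159. 151.]
[282. 330.]
[323. 208.]
[322. 214.]
[372. 160.]
```

View pics/w3o.png

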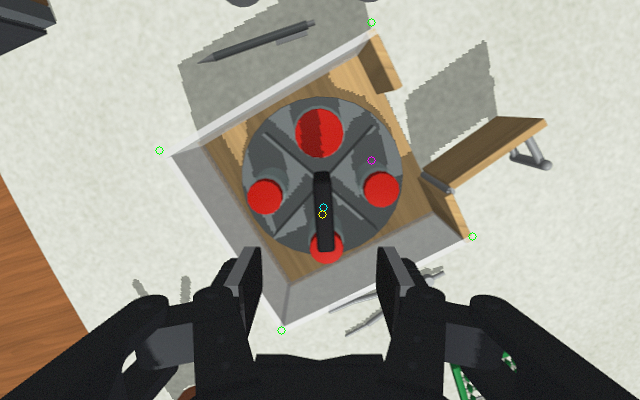

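```bash
python3 - <<'E'
from h import *
C=cam('wrist')
im=cv2.imread('pics/w3.png'); cr=im[90:290,220:440].copy()
big=cv2.resize(cr,None,fx=2.7,fy=2.7,interpolation=cv2.INTER_CUBIC)
W=onz('wrist',[319,133],.074,C); print('wide',W.round(4))
S=[onz('wrist',p,.086,C) for p in ([265,196],[381,189],[326,247])]; print('slim',np.round(S,4).tolist(),'mid',np.round((S[0]+S[1])/2,4), np.round((W+S[2])/2,4))
for (cx,cy,a,col) in [(.639,.051,-106,(0,255,255)),(.637,.055,-106,(0,255,0))]:
  t=np.radians(a);u=np.array([np.cos(t),np.sin(t)]);v=np.array([-u[1],u[0]])
  P=[np.r_[np.array([cx,cy])+u*s*.028+v*w*.007,.158] for s,w in ((1,1),(1,-1),(-1,-1),(-1,1))]
  q=(proj('wrist',P,C)-[220,90])*2.7
  cv2.polylines(big,[q.astype(np.int32)],True,col,1)
rim=[onz('wrist',p,.1,C) for p in ([172,157],[381,34],[470,240],[285,325])]
print('rim',np.round(rim,4).tolist(),np.mean(rim,0).round(4))
cv2.imwrite('pics/c3.png',big)
E
```

```text
wide [0.6221 0.0023 0.074 ]
slim [[0.6885, 0.042, 0.086], [0.5818, 0.0688, 0.086], [0.6489, 0.1093, 0.086]] mid [0.6352 0.0554 0.086 ] [0.6355 0.0558 0.08  ]
rim [[0.7522, -0.0197, 0.1], [0.5494, -0.0601, 0.1], [0.5148, 0.1388, 0.1], [0.7129, 0.173, 0.1]] [0.6323 0.058  0.1   ]
```

View pics/c3.png

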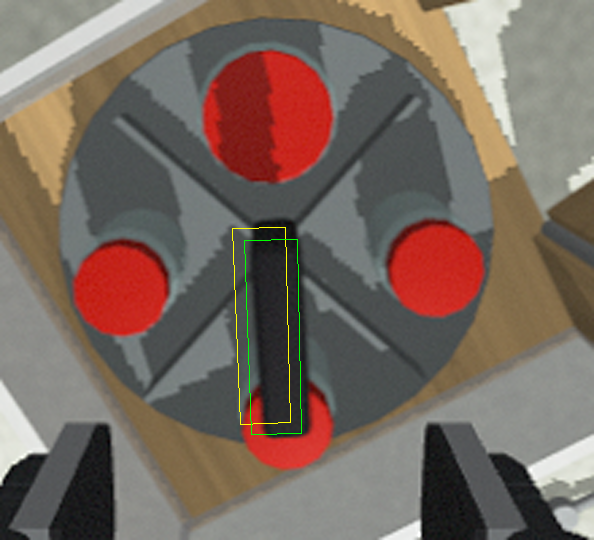

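```bash
python3 -m pendant '[[0.2,-0.0086,0.0082,0,-0.05],[0.2,0,0,0.045,0],[0.2,0,0,0.045,0],[0.2,0,0,0.03,0],[0.2,0,0,0.01,0],[0.2,0,0,0,0]]' 60; python3 - <<'E'
from h import *
s=env.get_state();print(tool().round(4)[:3],s['wrist_force']); save('wrist','w4.png')
E
```

```text
clock: 11.0
tcp_pos: [0.6323, 0.0574, 0.1447]
orientation: [0.0, -0.61, 0.792, -0.0]
wrist_force: [0.7, 0.2, -0.1]
finger_gap: 0.0514
grip_force: 0.0
[[-2.555e-01 -9.668e-01  3.000e-04  6.323e-01]
 [-9.668e-01  2.555e-01  1.000e-04  5.740e-02]
 [-1.000e-04 -3.000e-04 -1.000e+00  1.447e-01]] [ 0.6686327   0.19095779 -0.0595847 ]
```

View pics/w4.png

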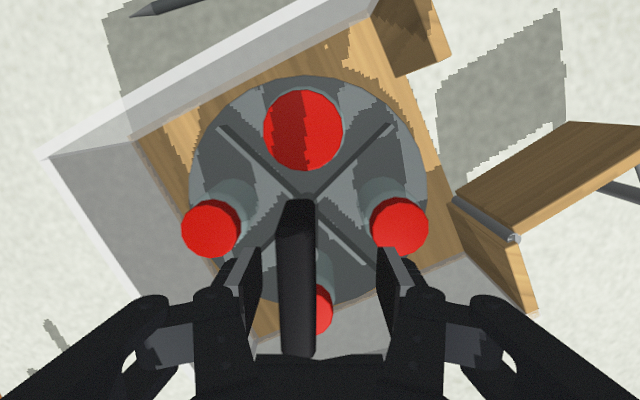

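```bash
python3 - <<'E'
from h import *
C=cam('wrist')
for c in [(.640,.055),(.638,.052),(.640,.060)]:
  for a in (-104,-108):
    t=np.radians(a);u=np.array([np.cos(t),np.sin(t)]);v=np.array([-u[1],u[0]])
    P=[np.r_[np.array(c)+u*s*.028+v*w*.007,.158] for s,w in ((1,1),(1,-1),(-1,-1),(-1,1))]
    print(c,a,proj('wrist',P,C).round().tolist())
E
```

```text
(0.64, 0.055) -104 [[275.0, 229.0], [315.0, 229.0], [317.0, 361.0], [282.0, 361.0]]
(0.64, 0.055) -108 [[280.0, 228.0], [321.0, 230.0], [312.0, 362.0], [277.0, 360.0]]
(0.638, 0.052) -104 [[278.0, 220.0], [318.0, 219.0], [320.0, 354.0], [285.0, 354.0]]
(0.638, 0.052) -108 [[284.0, 219.0], [324.0, 221.0], [315.0, 355.0], [280.0, 353.0]]
(0.64, 0.06) -104 [[279.0, 242.0], [319.0, 242.0], [321.0, 371.0], [286.0, 371.0]]
(0.64, 0.06) -108 [[285.0, 241.0], [324.0, 243.0], [316.0, 372.0], [281.0, 370.0]]
```

```bash
python3 - <<'E'
from h import *
C=cam('wrist')
W=onz('wrist',[303,131],.074,C);A=onz('wrist',[211,229],.086,C);B=onz('wrist',[399,227],.086,C)
print(W,A,B,(A+B)/2)
E
python3 -m pendant '[[0.2,0.001,-0.0077,0.004,0],[0.2,0,0,0,0],[-1,0,0,0,0],[-1,0,0,0,0],[-1,0,0,0,0],[-1,0,0,0,0]]' 60
```

```text
[6.26785504e-01 3.37638539e-04 7.40000000e-02] [0.6921292  0.03946153 0.086     ] [0.58722894 0.06575299 0.086     ] [0.63967907 0.05260726 0.086     ]
clock: 11.8
tcp_pos: [0.64, 0.0538, 0.1403]
orientation: [0.0, -0.61, 0.793, -0.0]
wrist_force: [-0.2, 0.1, 1.4]
finger_gap: 0.0132
grip_force: 59.7
```

```bash
python3 -m pendant '[[-1,0,0,0,0.05],[-1,0,0,0,0.08],[-1,0,0,0,0.1],[-1,0,0,0,0.1],[-1,0,0,0,0.1],[-1,0,0,0,0.1],[-1,0,0,0,0.1],[-1,0,0,0,0.1]]'; python3 -m pendant '[[-1,0,0,0,0.1],[-1,0,0,0,0.1],[-1,0,0,0,0.1],[-1,0,0,0,0.07],[-1,0,0,0,0.04],[-1,0,0,0,0],[-1,0,0,0,0],[-1,0,0,0,0]]'; python3 - <<'E'
from h import *
s=env.get_state();print(tool().round(4)[:3]); save('wrist','w5.png'); save('side','d5.png',(255,120,405,260),2.857)
a=cv2.imread('pics/w5.png');a=cv2.resize(a,(400,250));b=cv2.resize(cv2.imread('pics/d5.png'),(400,373))
cv2.imwrite('pics/e5.png',np.hstack([cv2.resize(cv2.imread('pics/w5.png')[0:340,:],(540,287)).copy(),cv2.resize(b,(260,287))]))
for l in ('jar_wide','jar_slim1'): print(l,[(np.round(r['centre']).tolist(),round(r['score'],2)) for r in env.recognise('wrist',l)][:5])
E
```

```text
clock: 12.8
tcp_pos: [0.6395, 0.0542, 0.1403]
orientation: [-0.0, -0.285, 0.958, 0.0]
wrist_force: [-1.4, -0.2, 2.0]
finger_gap: 0.0135
grip_force: 59.9
clock: 13.8
tcp_pos: [0.6394, 0.0544, 0.1403]
orientation: [-0.0, -0.086, 0.996, 0.0]
wrist_force: [-4.3, 4.1, 4.7]
finger_gap: 0.0131
grip_force: 60.2
[[-9.852e-01 -1.713e-01 -6.000e-04  6.394e-01]
 [-1.713e-01  9.852e-01  9.000e-04  5.440e-02]
 [ 4.000e-04  1.000e-03 -1.000e+00  1.403e-01]]
jar_wide [([319.0, 128.0], 0.82), ([73.0, 18.0], 0.79), ([404.0, 222.0], 0.7), ([32.0, 177.0], 0.57)]
jar_slim1 [([233.0, 223.0], 0.97), ([402.0, 218.0], 0.84), ([393.0, 99.0], 0.58)]
```

View pics/e5.png

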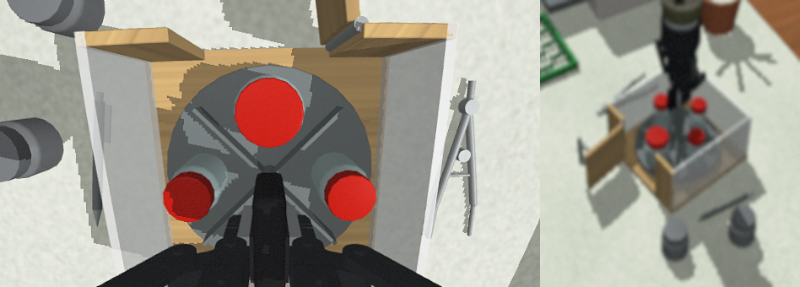

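```bash
python3 - <<'E'
from h import *
C=cam('wrist')
W=onz('wrist',[319,132],.074,C)[:2]; c=np.array([.6397,.0537])
l,r=[onz('wrist',np.array(p)*1.185,.1,C)[:2] for p in ((78,33),(447,27))]
d=(r-l)/np.linalg.norm(r-l); n=np.array([d[1],-d[0]]); n*=-np.sign(n[0])
print(W,l,r,np.degrees(np.arctan2(n[1],n[0])),'spot',c+.055*n,'mid off',(W-(l+r)/2)@d, 'err',W-c-.055*n)
E
```

```text
[0.58401996 0.04425614] [ 0.55772326 -0.06607385] [0.52056153 0.13071801] -169.30631867149293 spot [0.58565517 0.0434943 ] mid off 0.0033994010067337405 err [-0.00163521  0.00076185]
```

The jar is about 2 mm from the front spot, so I'm handing in with the bar still gripped.

```bash
python3 -m pendant '[[-1,0,0,0,0],[-1,0,0,0,0]]'; python3 -c "
from workcell import env
print(env.hand_in())"
```

```text
clock: 14.25
tcp_pos: [0.6394, 0.0545, 0.1403]
orientation: [-0.0, -0.086, 0.996, 0.0]
wrist_force: [-3.8, 3.4, 4.9]
finger_gap: 0.0135
grip_force: 60.2
the job is handed in; nothing more can be done
None
```

I handed the job in at 14.25 s. The door is open about 1.4 rad, the wide jar measures about 2 mm from the front spot, and the gripper still holds the bar at 60 N; the hand-in returned no verdict.

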